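# Latch the large equipment case

### The arm

A 6-joint arm with a two-finger parallel gripper is mounted at the origin on the work surface. World frame = base frame: x ahead of the robot, y to its left, z up, the work surface at z = 0. Lengths are in m, angles in rad, forces in N, time in s.
With the tool pointing down it reaches from about 0.325 to 0.775 m from the base axis. Payload 5.5 kg.
Tool frame: the origin (TCP) lies on the centre line of the jaws, within the pads' length; the fingertips stand 11 mm ahead of it and the grasp point (between the pads) lies 8 mm behind it; z points along the fingers, y is the line along which they close (so a half turn about z gives the same grasp; the last joint's range is limited). The gripper opens to 88 mm and grips with 3 to 60 N. Pads are 20 mm wide; open, the fingers measure 115 mm over their backs; the gripper's body (75 mm by 178 mm) begins 61 mm behind the grasp point.
Start: joints at [-1.372, 0.091, 1.231, -0, 1.82, -0.057], TCP at [0.152, -0.58, 0.234] pointing down, gripper open.
Joint ranges: [-2.87, 2.87], [-0.86, 2.18], [0.17, 2.46], [-1.51, 4.65], [0.06, 2.69], [-2.65, 2.65]. Speed limits (rad/s): [2.57, 2.57, 3.01, 3.14, 3.14, 3.14].

### API

Orientations are given as a rotation vector (axis times angle).
In Python, from bench import robot gives the robot as it stands.
- The arm moves only by the tool apply_moves, never from a script. Its argument "commands" is a list that holds one entry, the list of rows, each a list of 6 numbers: the shift along the world's x, y, z in m, then the turn, a rotation vector about the world's x, y, z in rad. A call has 1 to 12 rows; each row shifts and turns the commanded pose from where the row before left it; what a row does not reach is not made up. A row lasts 1/10 s, in which the tool goes at most 50 mm and 8.59 degrees, less where a joint would pass 70% of its speed; a pose out of reach is approached as far as the arm can. A call is refused whole if a number of a shift passes 0.05 or a number of a turn 0.15, either way. A call with a gripper value outside its range is refused whole. "jaw" is the finger opening in m, from 0 to 0.0878, set as the call begins (left out, the last holds). The fingers move at their own pace and stop on an object; "grip_force" is the grip in N (left out, the last holds). Time passes only in rows, so rows that do not move let the fingers close. It gives the time, the measured TCP pose, the force, the opening and the grip force at its end, in the units of the state.
- robot.observe(): the state, without advancing time (a new reading comes with each control period).
- robot.capture(name): name is "side" or "top"; returns the picture (420x560x3 uint8, red, green, blue); there is no depth.
- robot.camera_model(name): a dict with "mtx" (3x3 intrinsics, pixels), "rvec" (rotation vector, rad) and "tvec" (3), from world to camera coordinates, as OpenCV has them. Camera axes: x right, y down, z forward; pixel columns grow to the right and rows downward; lengths in m; the calibration is good to about 2 mm. A picture is of the moment at which its call begins. camera_model takes no time and is no camera call.
- robot.close_job(): hands the job in; it is judged then, once.
The state is a dict: "time_s": time; "qpos": joint angles; "qvel": joint speeds; "joint_efforts": joint torques, N m; "tcp_pos": TCP position; "tcp_rot": TCP orientation; "wrist_force": force on the tool from outside, world axes, zero at the start; "moment": the same for the moment, N m; "grip_width": opening from 0.0 (shut) to 1.0 (fully open); "gripper_force": force on a finger pad.
Only numpy, scipy, OpenCV 4.12 (cv2) and the standard library are available. Lean on these libraries where they do the work, as an engineer would, in place of code of your own. Each camera call takes 0.05 s, during which the arm holds its last target. There are 200 camera calls.

### The job

On the desk stand two grey equipment cases, each with its draw latch undone and its lid ajar. Fasten the larger (wider) case: press its claw down so that it hooks over the keeper bar on the lid, then swing its lever over and fully down so that the lid is drawn shut and stays latched. Leave the smaller case alone.

Things in the scene. Friction and masses are not known exactly. Their poses are not given: they have to be found in the camera images.
- case: Larger case: 250 mm wide (its y), 150 deep (x), 150 high, standing fixed on the desk; lid shell on its -x side. Origin: centre of underside, z up. Draw latch on top at y=0, all its axes parallel to y: keeper, a 6 mm bar on the lid, at x=-51, z=165 mm (lid ajar); claw pivot about x=-23, z=164 (lever up; x=-12 lever down); lever pivot x=+10, z=164
- claw (a joint): Larger case's claw, rad: steel plate 26 mm wide reaching 52 mm from its pivot to the lid side (-x), top face 8 mm above the pivot when level, with a 4 mm lip pointing down 37 mm from the pivot. 0 = fully down, level (hooked over the keeper bar if the lever was up when it came down); positive = tip raised, 0.4 to 0.7 at the start. Light friction: stays where left, 1 to 2 N presses it down
- lever (a joint): Larger case's lever, rad: plate 22 mm wide with black end pad 30 mm wide, 60 mm long from its pivot, 5 to 7 mm thick. 0 = down, level, pointing to the case's +x; 1.57 = upright; starts at 1.5 to 1.8; stop at 1.95. Swinging it down draws the claw back 9 to 14 mm and pulls the hooked lid shut (about 5 N at its end); over centre below 0.25, then stays down. Friction: stays where left
- lid (a joint): Larger case's lid shell, rad about its foot: 0.036 = ajar (5.5 mm gap at the top), below 0.015 = drawn shut on its springy seal, which pushes it open again unless it is latched
- small_case: Smaller case, same make, height, depth and frame, with the same undone latch, but only 130 mm wide. To be left alone

How it is judged:
On the way:
1. the claw is down over the keeper bar while the lever is still up (value of joint claw below 0.12 rad and value of joint lever above 1.2 rad), for 0.1 s.
At the end, for the whole second after the job is handed in: The larger case's lever is down (within 0.17 rad of level) and its lid is held shut by the hooked claw (lid angle below 0.018 rad) (value of joint lever below 0.17 rad and value of joint lid below 0.018 rad); the robot touches nothing.
It fails at once if the smaller case or its latch is pushed (more than 3 N) (contact force between small_case and the fingers above 3 N or contact force between small_case and the arm above 3 N).
It also fails if it takes over 38 s, if anything falls off the work surface, if the arm or the gripper's body presses on something with over 40 N, if the wrist force passes 120 N, or if a joint passes its speed limit or range.

## Working session

There is one attempt and no reset: what is moved stays moved. The work goes in short steps, Python scripts to look and compute and a tool call to move; the robot and the scene stay as the last step left them, time stands still between calls to the robot, and variables do not carry over. Pictures are saved under pics/ and viewed, at most 10 in all, crops included, and the job is handed in when it is done.

Besides the shell and the picture viewer there is one more tool, called after ">>>" as name([rows], argument=value, ...), one row to a line, values as JSON. apply_moves: Moves the arm, as the interface text tells. Its arguments: {"type":"object","properties":{"commands":{"type":"array"},"jaw":{"type":"number"},"grip_force":{"type":"number"}},"required":["commands"]}

```bash
mkdir -p pics; python3 - <<'E'
from bench import robot
import cv2,numpy as np
for n in("side","top"):
    cv2.imwrite(f"pics/{n}0.png",robot.capture(n)[:,:,::-1]); m=robot.camera_model(n)
    R=cv2.Rodrigues(np.array(m['rvec']))[0]; print(n,np.round(m['mtx'],1).tolist(),(-R.T@np.array(m['tvec']).ravel()).round(3),R.round(2).tolist())
s=robot.observe();print(s['tcp_pos'],s['tcp_rot'],s['time_s'])
E
```

```text
side [[410.2, 0.0, 277.2], [0.0, 410.2, 205.2], [0.0, 0.0, 1.0]] [0.724 0.155 0.83 ] [[-0.63, 0.78, 0.01], [0.73, 0.59, -0.34], [-0.27, -0.21, -0.94]]
top [[475.5, 0.0, 271.4], [0.0, 475.5, 208.9], [0.0, 0.0, 1.0]] [0.472 0.002 0.961] [[0.02, -1.0, 0.0], [-1.0, -0.02, -0.06], [0.06, -0.0, -1.0]]
[ 0.15175371 -0.58024657  0.23262655] [-3.11421550e+00 -4.00574913e-01  2.56902825e-04] 0.1
```

View pics/side0.png

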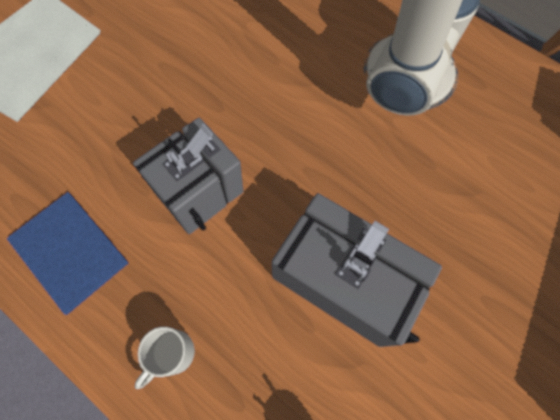

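View pics/top0.png

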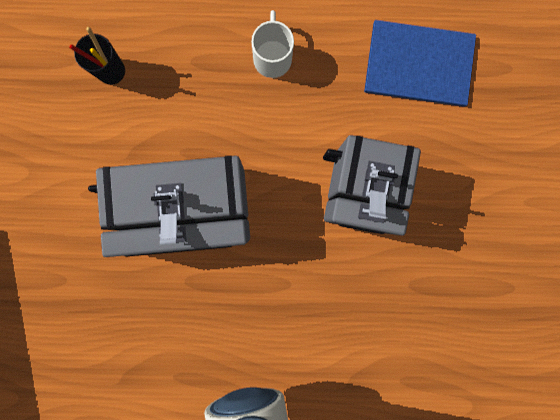

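The larger case is at about (172,205) in the top view and (355,270) in the side view. Its lid faces the robot, with the claw at about (170,230) and the lever around (165,197). I'll crop in on both views next.

```bash
python3 - <<'E'
import cv2,numpy as np
a=cv2.imread("pics/top0.png")[145:265,85:260];b=cv2.imread("pics/side0.png")[195:350,265:445]
f=lambda i:cv2.resize(i,(400,int(i.shape[0]*400/i.shape[1])),interpolation=cv2.INTER_CUBIC)
a,b=f(a),f(b);h=max(len(a),len(b))
p=lambda i:cv2.copyMakeBorder(i,0,h-len(i),0,0,0)
cv2.imwrite("pics/crop0.png",np.hstack([p(a),p(b)])); print(a.shape,b.shape)
E
```

```text
(274, 400, 3) (344, 400, 3)
```

View pics/crop0.png

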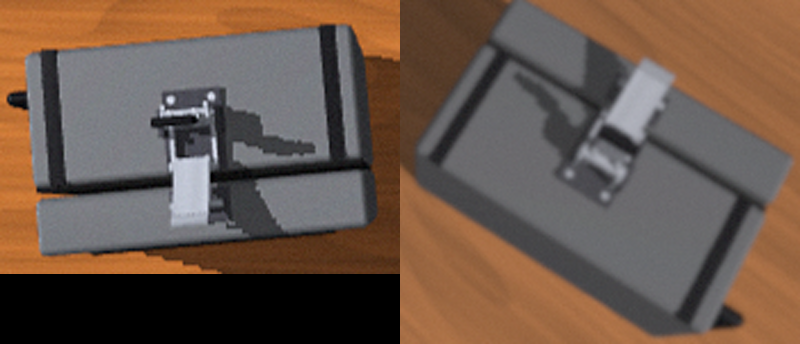

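The crop shows three features clearly in both views:
- **Screws:** (170,100) and (212,96) in the top crop.
- **Claw tip edge:** (171,224) to (208,222) in the top crop.
- **Black lever pad:** around (152–198,120) in the top crop.

I'll triangulate these.

```bash
cat > h.py <<'E'
from bench import robot
import cv2,numpy as np
def cam(n):
    m=robot.camera_model(n);R=cv2.Rodrigues(np.array(m['rvec']))[0];t=np.array(m['tvec']).reshape(3,1)
    return np.array(m['mtx'])@np.hstack([R,t])
P={n:cam(n) for n in("top","side")}
def tri(a,b):
    X=cv2.triangulatePoints(P["top"],P["side"],np.array(a,float).reshape(2,1),np.array(b,float).reshape(2,1)).ravel();return X[:3]/X[3]
def plane(n,u,z):
    M=P[n];A=np.c_[M[:,0],M[:,1],-np.array([u[0],u[1],1.])];return np.linalg.solve(A,-(M[:,2]*z+M[:,3]))[:2]
E
python3 - <<'E'
from h import *
T=lambda x,y:(85+(x+.5)/2.2857-.5,145+(y+.5)/2.2857-.5)
S=lambda x,y:(265+(x+.5)/2.2222-.5,195+(y+.5)/2.2222-.5)
for k,a,b in[("boltL",(170,100),(205,196)),("boltR",(212,96),(169,174)),("clawL",(171,224),(275,75)),("clawR",(208,222),(238,60)),
 ("lidL",(40,253),(390,158)),("lidR",(370,232),(118,0)),("seamL",(38,192),(362,205)),("seamR",(362,166),(92,46)),("pad",(175,120),(222,138))]:
    print(k,tri(T(*a),S(*b)).round(4))
for k,a in[("backL",(30,55)),("backR",(345,28)),("seamL",(38,192)),("seamR",(362,166)),("lidL",(40,253)),("lidR",(370,232)),("b1",(170,100)),("b2",(212,96))]: print(k,plane("top",T(*a),.15).round(4))
E
```

```text
boltL [0.55   0.1923 0.1557]
boltR [0.5535 0.1617 0.1545]
clawL [0.4587 0.1785 0.2009]
clawR [0.4612 0.1532 0.1913]
lidL [0.435  0.2865 0.1476]
lidR [0.454  0.0434 0.1226]
seamL [0.4804 0.288  0.1522]
seamR [0.5037 0.0512 0.132 ]
pad [0.5292 0.1734 0.2243]
backL [0.5826 0.2996]
backR [0.6073 0.0638]
seamL [0.48   0.2896]
seamR [0.5038 0.0487]
lidL [0.4348 0.2864]
lidR [0.4548 0.0417]
b1 [0.5506 0.1935]
b2 [0.5542 0.1622]
```

>>> apply_moves([
  [[0.0128,0.0311,0.005,0,0,-0.0133],[0.0128,0.0311,0.005,0,0,-0.0133],[0.0128,0.0311,0.005,0,0,-0.0133],[0.0128,0.0311,0.005,0,0,-0.0133],[0.0128,0.0311,0.005,0,0,-0.0133],[0.0128,0.0311,0.005,0,0,-0.0133],[0.0128,0.0311,0.005,0,0,-0.0133],[0.0128,0.0311,0.005,0,0,-0.0133],[0.0128,0.0311,0.005,0,0,-0.0133],[0.0128,0.0311,0.005,0,0,-0.0133],[0.0128,0.0311,0.005,0,0,-0.0133],[0.0128,0.0311,0.005,0,0,-0.0133]],
], jaw=0, grip_force=20)

```text
time_s: 1.3
tcp_pos: [0.3055, -0.2059, 0.2935]
tcp_rot: [-3.138, -0.15, 0.0]
wrist_force: [1.0, 1.1, -0.2]
grip_width: 0.005
gripper_force: 0.0
```

>>> apply_moves([
  [[0.0128,0.0311,0,0,0,0],[0.0128,0.0311,0,0,0,0],[0.0128,0.0311,0,0,0,0],[0.0128,0.0311,0,0,0,0],[0.0128,0.0311,0,0,0,0],[0.0128,0.0311,0,0,0,0],[0.0128,0.0311,0,0,0,0],[0.0128,0.0311,0,0,0,0],[0.0128,0.0311,0,0,0,0],[0.0128,0.0311,0,0,0,0],[0.0128,0.0311,0,0,0,0],[0.0128,0.0311,0,0,0,0]],
])

```text
time_s: 2.5
tcp_pos: [0.4592, 0.1674, 0.2932]
tcp_rot: [3.138, 0.151, -0.001]
wrist_force: [0.6, -0.1, 0.3]
grip_width: 0.004
gripper_force: 0.0
```

>>> apply_moves([
  [[0,0,-0.018,0,0,0],[0,0,-0.018,0,0,0],[0,0,-0.018,0,0,0],[0,0,-0.018,0,0,0],[0,0,-0.006,0,0,0],[0,0,-0.006,0,0,0],[0,0,-0.006,0,0,0],[0,0,-0.006,0,0,0],[0,0,-0.006,0,0,0],[0,0,-0.004,0,0,0],[0,0,-0.003,0,0,0]],
])

```text
time_s: 3.6
tcp_pos: [0.4591, 0.1659, 0.185]
tcp_rot: [-3.138, -0.151, -0.001]
wrist_force: [-2.2, 0.2, 10.0]
grip_width: 0.006
gripper_force: 5.0
```

```bash
python3 - <<'E'
from h import *
o=[]
for n,(y,x) in(("top",(145,85)),("side",(185,265))):
    i=robot.capture(n)[y:y+150,x:x+180,::-1]; o.append(cv2.resize(i,(400,333),interpolation=cv2.INTER_CUBIC))
cv2.imwrite("pics/c1.png",np.hstack(o)); print(robot.observe()['wrist_force'])
E
```

```text
[-2.02067187  0.71007555  5.49562566]
```

View pics/c1.png

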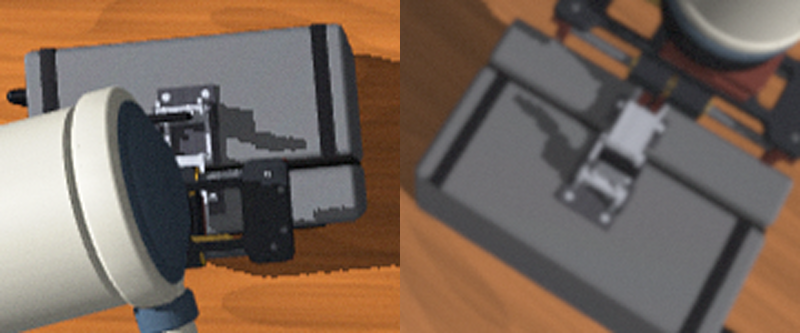

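The fingers are on the claw in both crops, around (200,190) in the top half and (640,110) in the side half. The 10 N reading suggests it is at its stop, so I'll press slightly further to confirm.

>>> apply_moves([
  [[0,0,-0.002,0,0,0],[0,0,0,0,0,0],[0,0,0,0,0,0]],
])

```text
time_s: 4.0
tcp_pos: [0.4598, 0.166, 0.1851]
tcp_rot: [-3.137, -0.151, -0.006]
wrist_force: [-0.6, 0.1, 8.7]
grip_width: 0.006
gripper_force: 4.4
```

>>> apply_moves([
  [[0,0,0.01,0,0,0],[0,0,0.012,0,0,0],[0,0,0.012,0,0,0],[0.011,0.0013,0,0,0,0],[0.011,0.0013,0,0,0,0],[0.011,0.0013,0,0,0,0]],
])

```text
time_s: 4.6
tcp_pos: [0.493, 0.1699, 0.2158]
tcp_rot: [3.138, 0.151, -0.001]
wrist_force: [-0.8, -0.5, -0.3]
grip_width: 0.007
gripper_force: 0.0
```

```bash
python3 - <<'E'
from h import *
o=[]
for n,(y,x) in(("top",(145,85)),("side",(185,265))):
    i=robot.capture(n)[y:y+150,x:x+180,::-1]; o.append(cv2.resize(i,(400,333),interpolation=cv2.INTER_CUBIC))
cv2.imwrite("pics/c2.png",np.hstack(o)); print(robot.observe()['wrist_force'])
E
```

```text
[-0.03370523  0.07034424 -0.06092139]
```

View pics/c2.png

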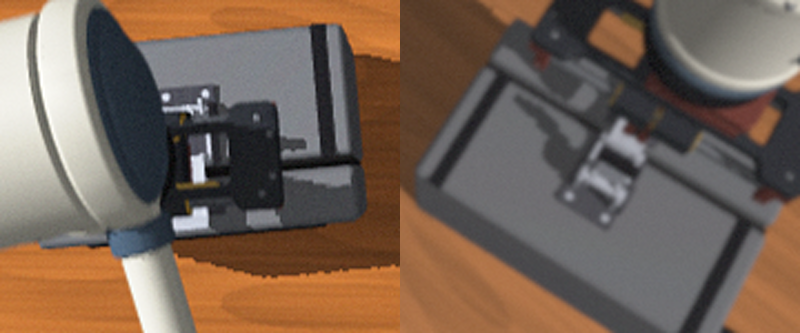

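The claw stays down flat, with its tip at about (190,230) in the top half. The lever is still upright at about (625,150) in the side half. Next I'll swing the lever along its arc.

>>> apply_moves([
  [[0.0125,0.0012,0.0025,0,0,0],[0.013,0.0012,0.0025,0,0,0],[0.006,0.0006,-0.0005,0,0,0],[0.0065,0.0006,-0.0005,0,0,0],[0.0055,0.0005,-0.0015,0,0,0],[0.0055,0.0005,-0.002,0,0,0],[0.005,0.0005,-0.003,0,0,0],[0.0055,0.0005,-0.003,0,0,0]],
])

```text
time_s: 5.5
tcp_pos: [0.5508, 0.1756, 0.2113]
tcp_rot: [-3.138, -0.152, 0.003]
wrist_force: [-7.4, 0.0, 2.7]
grip_width: 0.009
gripper_force: 3.5
```

>>> apply_moves([
  [[0.004,0.0004,-0.004,0,0,0],[0.004,0.0004,-0.0044,0,0,0],[0.003,0.0003,-0.005,0,0,0],[0.0025,0.0002,-0.005,0,0,0],[0.0015,0.0001,-0.0045,0,0,0],[0.001,0.0001,-0.0045,0,0,0],[0.0005,0,-0.003,0,0,0],[0,0,0,0,0,0]],
])

```text
time_s: 6.3
tcp_pos: [0.5682, 0.1765, 0.1796]
tcp_rot: [3.137, 0.15, -0.001]
wrist_force: [0.3, 0.4, -0.2]
grip_width: 0.006
gripper_force: 0.0
```

>>> apply_moves([
  [[0,0,-0.001,0,0,0],[0,0,-0.001,0,0,0],[0,0,-0.001,0,0,0],[0,0,0,0,0,0]],
])

```text
time_s: 6.7
tcp_pos: [0.5682, 0.1766, 0.1787]
tcp_rot: [3.138, 0.15, 0.002]
wrist_force: [-1.3, -0.8, 5.4]
grip_width: 0.001
gripper_force: 2.4
```

>>> apply_moves([
  [[0,0,-0.0015,0,0,0],[0,0,0,0,0,0],[0,0,0.02,0,0,0],[0,0,0.03,0,0,0],[0,0,0.03,0,0,0],[0,0,0.03,0,0,0],[-0.04,0,0.01,0,0,0],[-0.045,0,0,0,0,0],[-0.045,0,0,0,0,0],[-0.045,0,0,0,0,0],[-0.03,0,0,0,0,0],[0,0,0,0,0,0]],
])

```text
time_s: 7.9
tcp_pos: [0.3608, 0.1771, 0.2976]
tcp_rot: [-3.136, -0.154, -0.005]
wrist_force: [-0.0, 0.5, 0.4]
grip_width: 0.008
gripper_force: 0.0
```

```bash
python3 - <<'E'
from h import *
o=[]
for n,(y,x) in(("top",(145,85)),("side",(185,265))):
    i=robot.capture(n)[y:y+150,x:x+180,::-1]; o.append(cv2.resize(i,(400,333),interpolation=cv2.INTER_CUBIC))
cv2.imwrite("pics/c3.png",np.hstack(o)); print(robot.observe()['wrist_force'])
E
```

```text
[ 0.45862167  0.128378   -0.97129407]
```

View pics/c3.png

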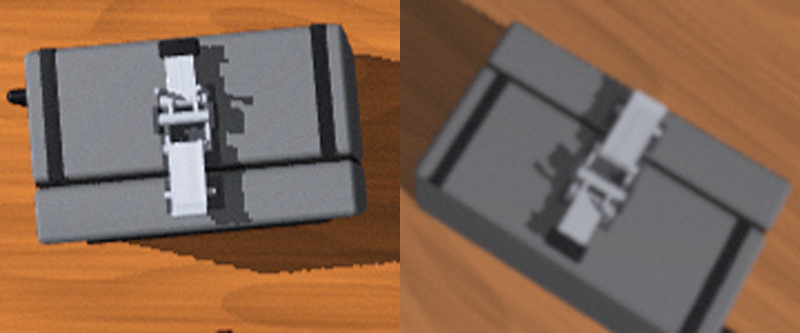

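The lever lies flat, with its pad at (180,47) in the top half and (567,245) in the side half. The claw is level over the keeper and the lid gap has narrowed. I'll measure how far the lid moved to be sure.

```bash
python3 - <<'E'
from h import *
a=cv2.imread("pics/top0.png",0).astype(np.float32);c=robot.capture("top");cv2.imwrite("pics/top1.png",c[:,:,::-1]);b=cv2.cvtColor(c,cv2.COLOR_RGB2GRAY).astype(np.float32)
# lid marks: left lower corner & right end; case: strap area as reference
for k,(x0,x1,y0,y1) in{"lid_lowerL":(95,150,240,262),"lid_lowerR":(228,255,232,252),"case_back":(95,150,150,175),"case_right":(225,255,150,205)}.items():
    w=cv2.createHanningWindow((x1-x0,y1-y0),cv2.CV_32F);print(k,cv2.phaseCorrelate(a[y0:y1,x0:x1],b[y0:y1,x0:x1],w))
for x in(115,135,205,230): print(x,"seam before",a[212:240,x].astype(int).tolist(),"\n after",b[212:240,x].astype(int).tolist())
E
```

```text
lid_lowerL ((-0.5513314302672789, -1.8786952693156973), 0.8473152114285363)
lid_lowerR ((0.24790210839755566, -1.426094994252555), 1.0659213542938233)
case_back ((0.006680791296670208, 0.3663544117574773), 0.9181981275876363)
case_right ((0.019348511544682978, 0.12189026416794846), 0.8845208793216282)
115 seam before [129, 128, 129, 128, 126, 128, 127, 132, 126, 127, 129, 123, 85, 44, 24, 23, 18, 9, 81, 109, 113, 122, 122, 124, 126, 127, 126, 127] 
 after [134, 136, 138, 134, 139, 137, 137, 136, 137, 137, 140, 131, 92, 44, 32, 26, 43, 104, 128, 132, 136, 140, 135, 136, 138, 138, 134, 136]
135 seam before [122, 124, 121, 125, 125, 129, 126, 125, 132, 122, 103, 78, 46, 25, 17, 12, 27, 81, 115, 117, 126, 128, 125, 124, 123, 129, 125, 126] 
 after [136, 132, 135, 134, 138, 133, 135, 138, 143, 131, 108, 85, 46, 23, 29, 93, 123, 125, 136, 140, 137, 137, 140, 134, 135, 136, 134, 134]
205 seam before [100, 127, 126, 113, 96, 63, 37, 15, 19, 8, 43, 96, 116, 125, 127, 123, 124, 121, 124, 122, 125, 125, 124, 124, 124, 127, 125, 125] 
 after [135, 136, 134, 123, 102, 74, 37, 21, 72, 115, 127, 130, 133, 134, 138, 137, 131, 134, 135, 132, 140, 134, 132, 133, 133, 136, 135, 132]
230 seam before [29, 32, 37, 39, 27, 24, 14, 11, 69, 104, 116, 122, 118, 122, 123, 120, 123, 121, 125, 124, 0, 4, 9, 14, 18, 21, 24, 27] 
 after [36, 36, 41, 38, 31, 27, 89, 118, 124, 130, 129, 131, 132, 134, 132, 130, 129, 134, 137, 134, 0, 5, 10, 15, 19, 23, 26, 29]
```

```bash
python3 -c "
from bench import robot
print(robot.close_job())"
```

```text
the job is handed in; nothing more can be done
None
```

I hooked the larger case's claw over its keeper and swung the lever fully down. The pictures show the lid drawn in by about 3.5 mm (roughly 0.012–0.013 rad), inside the 0.018 limit. I kept clear of the smaller case and handed the job in after about 8 s on the robot's clock, but the hand-in call returned no verdict.

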